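Dispense three square spacers

ROBOT

A 6-joint arm with a two-finger parallel gripper is mounted at the origin on the work surface. World frame = base frame: x ahead of the robot, y to its left, z up, the work surface at z = 0. Lengths are in m, angles in rad, forces in N, time in s.
With the tool pointing down it reaches from about 0.425 to 0.95 m from the base axis. Payload 3.5 kg.
Tool frame: the origin (TCP) lies at the very end of the fingers, on their centre line; the grasp point (between the pads) lies 19 mm behind it; z points along the fingers, y is the line along which they close (so a half turn about z gives the same grasp; the last joint's range is limited). The gripper opens to 85 mm and grips with 20 to 120 N. Pads are 22 mm wide; open, the fingers measure 114 mm over their backs; the gripper's body (76 mm by 85 mm) begins 54 mm behind the grasp point. The pads swing forward as they close: fully open they stand 13 mm farther back than shut.
Start: joints at [-1.324, 0.286, 1.577, -0, 1.279, -0.15], TCP at [0.261, -0.623, 0.231] pointing down, gripper open.
Joint ranges: [-2.77, 2.77], [-0.9, 2.22], [0.21, 2.48], [-1.53, 4.67], [0.24, 2.81], [-2.84, 2.84]. Speed limits (rad/s): [2.79, 2.79, 3.14, 3.14, 3.14, 3.14].

INTERFACE

Orientations are given as a rotation vector (axis times angle).
In Python, from station import env gives the robot as it stands.
- The arm moves only by the tool drive_tool, never from a script. Its argument "steps" is a list of rows, each an object with "turn": the turn, a rotation vector about the tool's x, y, z in degrees, a list of three; "translation": the shift along the tool's x, y, z in m, a list of three; "grip": the gripper's target within -1 to 1 (shut at 1, half-way at 0, fully open at -1). In form: [{"turn": [wx, wy, wz], "translation": [tx, ty, tz], "grip": grip}, ...]. A call has 1 to 12 rows; each row is the pose to reach, as a shift and turn from the pose commanded when the call began, along the tool's axes at that moment; what a row does not reach only later rows make up. A row lasts 1/10 s, in which the tool goes at most 50 mm and 8.59 degrees, less where a joint would pass 70% of its speed; a pose out of reach is approached as far as the arm can. A call with a gripper value outside its range is refused whole. The fingers move at their own pace and stop on an object; "squeeze" is the grip in N (left out, the last holds). Time passes only in rows, so rows that repeat a pose let the fingers close. It gives the time, the measured TCP pose, the force, the opening and the grip force at its end, in the units of the state.
- env.observe(): the state, without advancing time (a new reading comes with each control period).
- env.camera(name): name is "scene" or "top"; returns a dict with "image" (400x640x3 uint8, blue, green, red), "depth" (400x640 float32, m along the optical axis (not along the pixel's ray), 0 where there is no reading), "camera_matrix" (3x3 intrinsics, pixels), "distortion" ([k1, k2, p1, p2, k3] as OpenCV has them; the pictures are not rectified), "rvec" (rotation vector, rad) and "tvec" (3), from world to camera coordinates, as OpenCV has them. Camera axes: x right, y down, z forward; pixel columns grow to the right and rows downward; lengths in m; the calibration is good to about 2 mm. A picture is of the moment at which its call begins.
- env.job_done(): hands the job in; it is judged then, once.
The state is a dict: "time_s": time; "joint_positions": joint angles; "joint_vel": joint speeds; "effort": joint torques, N m; "tool_pos": TCP position; "tool_rot": TCP orientation; "contact_force": force on the tool from outside, world axes, zero at the start; "ft_torque": the same for the moment, N m; "gripper_width": finger opening in m; "grip_force": force on a finger pad.
Only numpy, scipy, OpenCV 4.12 (cv2) and the standard library are available. Lean on these libraries where they do the work, as an engineer would, in place of code of your own. Each camera call takes 0.05 s, during which the arm holds its last target. There are 200 camera calls.

TASK

Dispense exactly three of the square spacers into the catch tray of their dispenser: press the lever of the dispenser with the square magazine all the way down and let it come fully back up, three times. Leave the lever of the dispenser with the round tube alone, and finish with the lever up.

Things in the scene. Friction and masses are not known exactly. Their poses are not given: they have to be found in the camera images.
- lever_pad (a point): Centre of the top face of the right lever's pad: black plastic, 46 mm wide, 42 long, 12 thick, at the robot's end of a steel lever on the dispenser with the square magazine. Starts about 190 mm above the table and sinks about 63 mm over the full stroke, nearly straight down (under 10 mm sideways). Hinge: 115 mm beyond the pad, 149 mm high. Nothing stands over the pad.
- lever (a joint): That lever, rad: 0 = fully up (rest), 0.58 = down on its stop. Sprung: 3 N at the pad at first, 7 N at the bottom; comes up by itself when let go. A full press ejects the lowest spacer into the tray (it drops by 0.47 rad at the latest); the next sinks into its place only when the lever is back up (below about 0.08 rad).
- dispenser: The square-magazine dispenser, grey, fixed to the table, turned up to 0.3 rad from world x. Origin: on the table under the magazine; x points away from the lever to the tray, z up. Pad at x -183 mm; magazine (165 mm high, the tallest part) at x 0; black catch tray from x 13 to 117 mm, y -45 to 45 mm inside, walls 50 mm high.
- spacer3_center (a point): Centre of the third spacer from the bottom in the square magazine. Six alike plain aluminium square spacers, 30 x 30 x 12 mm with a dark hole mark, lie flat in a stack; the lowest rests 75 mm above the table. The third one starts at 105 mm and must end in the tray.
- spacer4_center (a point): Centre of the fourth spacer from the bottom, starting 117 mm above the table; it must stay in the magazine, where it comes to rest 81 mm above the table after three presses.
- other_lever (a joint): Lever of the other dispenser, which has a round steel tube filled with brass rollers and is otherwise alike; the two may stand left or right of each other. 0 = up, 0.58 = fully down. To be left alone.

How it is judged:
By the outcome, as a careful person would: the job done as asked, in the order asked, and still so for the second after the job is handed in, with the robot touching nothing.
It also fails if it takes over 42 s, if anything falls off the work surface, if the arm or the gripper's body presses on something with over 40 N, if the wrist force passes 120 N, or if a joint passes its speed limit or range.

## Working session

There is one attempt and no reset: what is moved stays moved. The work goes in short steps, Python scripts to look and compute and a tool call to move; the robot and the scene stay as the last step left them, time stands still between calls to the robot, and variables do not carry over. Pictures are saved under pics/ and viewed, at most 10 in all, crops included, and the job is handed in when it is done.

Besides the shell and the picture viewer there is one more tool, called after "Emit:" as name(argument=value, ...) on one line, values as JSON. drive_tool: Moves the arm, as the interface text tells. Its arguments: {"type":"object","properties":{"steps":{"type":"array"},"squeeze":{"type":"number"}},"required":["steps"]}

```bash
mkdir -p pics
cat > h.py <<'E'
import numpy as np,cv2
from station import env
def cloud(c):
    d=c["depth"];h,w=d.shape
    u,v=np.meshgrid(np.arange(w),np.arange(h))
    p=cv2.undistortPoints(np.stack([u,v],-1).reshape(-1,1,2).astype(np.float64),c["camera_matrix"],np.array(c["distortion"])).reshape(h,w,2)
    P=np.dstack([p*d[...,None],d]).reshape(-1,3)
    R,_=cv2.Rodrigues(np.array(c["rvec"],float))
    W=(P-np.array(c["tvec"]).ravel())@R
    W[d.ravel()==0]=np.nan
    return W.reshape(h,w,3)
E
python3 - <<'E'
from h import *
for n in("scene","top"):
    c=env.camera(n);cv2.imwrite(f"pics/{n}1.png",c["image"]);np.savez(f"{n}1.npz",W=cloud(c),im=c["image"])
s=env.observe();print(s["time_s"],s["tool_pos"],s["tool_rot"],s["gripper_width"],s["contact_force"])
E
```

```text
0.1 [ 0.26073213 -0.62196073  0.23004021] [-3.07783385e+00 -6.18741560e-01  1.69969762e-04] 0.08553469951617593 [ 0.11402054  0.69431945 -0.09407526]
```

View pics/scene1.png

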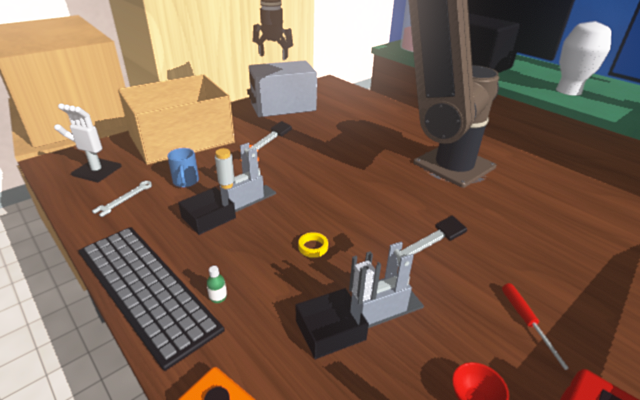

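View pics/top1.png

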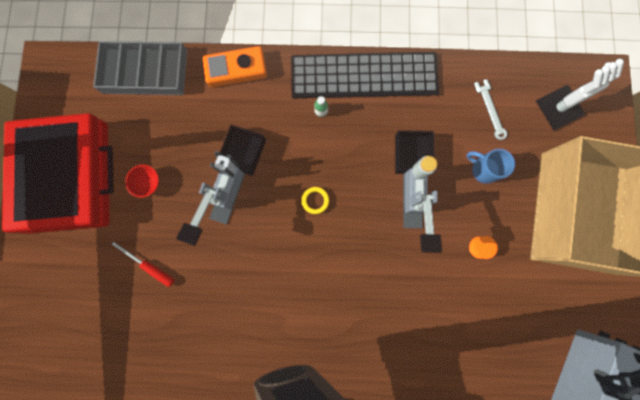

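The square-magazine dispenser is the left one in the top view, with its pad at about (189, 233) and its magazine at about (222, 162). In the scene view its pad is at about (451, 228). The round-tube dispenser stands on the right, with its pad at about (431, 243).

Run:
```python
from h import *
for n,(r0,r1,c0,c1) in {"top":(215,250,170,210),"scene":(210,245,430,475)}.items():
    z=np.load(n+"1.npz");W=z["W"][r0:r1,c0:c1].reshape(-1,3);im=z["im"][r0:r1,c0:c1].reshape(-1,3)
    m=(W[:,2]>.15)&(W[:,2]<.23)&(im.max(1)<70)
    P=W[m];print(n,len(P),np.median(P,0),P.min(0),P.max(0))
    pts=P[:,:2].astype(np.float32);print(cv2.minAreaRect(pts*1000))
    A=np.c_[P[:,:2],np.ones(len(P))];print(np.linalg.lstsq(A,P[:,2],rcond=None)[0])
z=np.load("top1.npz");W=z["W"][120:225,170:270].reshape(-1,3)
for lo,hi in((.15,.18),(.03,.06),(.10,.2)):
    m=(W[:,2]>lo)&(W[:,2]<hi);print(lo,m.sum(),W[m].mean(0),W[m].min(0),W[m].max(0),cv2.minAreaRect((W[m][:,:2]*1000).astype(np.float32)))
W=z["W"]
print("mag",W[155:170:3,215:232:3].round(3).tolist())
```

```text
top 336 [0.50502219 0.28635346 0.18998176] [0.48270157 0.26175556 0.18037904] [0.52779969 0.31217183 0.19664683]
((505.36871337890625, 286.900634765625), (44.71792984008789, 39.027774810791016), 72.4808578491211)
[-0.26900358  0.09138161  0.29935169]
scene 431 [0.51034747 0.2924662  0.18921895] [0.48453089 0.2638027  0.17581928] [0.53236254 0.3162365  0.19642255]
((507.7823791503906, 289.39373779296875), (47.01162338256836, 39.54745101928711), 72.1630630493164)
[-0.32186361  0.03925077  0.34163563]
0.15 456 [0.59742933 0.25851089 0.16325817] [0.52837117 0.20916138 0.15010131] [0.70522236 0.28765598 0.17991638] ((613.7745361328125, 252.94424438476562), (43.793540954589844, 183.11325073242188), 74.44864654541016)
0.03 452 [0.72182931 0.21292652 0.04385831] [0.58174705 0.15483234 0.0300691 ] [0.81113661 0.26906846 0.05996717] ((693.007568359375, 231.275390625), (95.10218811035156, 220.64852905273438), 72.78510284423828)
0.1 863 [0.62398473 0.24851905 0.15004791] [0.52739697 0.2086763  0.10071201] [0.70522236 0.30322224 0.18536435] ((610.8356323242188, 253.98348999023438), (44.20613479614258, 188.65756225585938), 72.64189147949219)
mag [[[0.735, 0.295, -0.001], [0.701, 0.246, 0.142], [0.701, 0.238, 0.142], [0.732, 0.265, 0.015], [0.696, 0.218, 0.164], [0.696, 0.21, 0.164]], [[0.726, 0.294, -0.0], [0.693, 0.245, 0.142], [0.692, 0.237, 0.145], [0.693, 0.229, 0.146], [0.692, 0.221, 0.148], [0.689, 0.211, 0.161]], [[0.716, 0.293, 0.003], [0.684, 0.243, 0.149], [0.685, 0.236, 0.145], [0.685, 0.228, 0.147], [0.685, 0.221, 0.148], [0.687, 0.215, 0.141]], [[0.677, 0.25, 0.148], [0.677, 0.243, 0.145], [0.677, 0.236, 0.146], [0.678, 0.228, 0.147], [0.678, 0.221, 0.145], [0.682, 0.218, 0.127]], [[0.669, 0.249, 0.149], [0.671, 0.244, 0.142], [0.67, 0.235, 0.147], [0.67, 0.227, 0.148], [0.671, 0.221, 0.145], [0.676, 0.22, 0.12]]]
```

Run:
```python
import cv2
a=cv2.imread("pics/top1.png")[115:255,165:275];b=cv2.imread("pics/scene1.png")[205:360,290:475]
a=cv2.resize(a,(390,500),interpolation=2);b=cv2.resize(b,(400,500),interpolation=2)
cv2.imwrite("pics/crop1.png",cv2.hconcat([a,b]))
```

```text
(no output)
```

View pics/crop1.png

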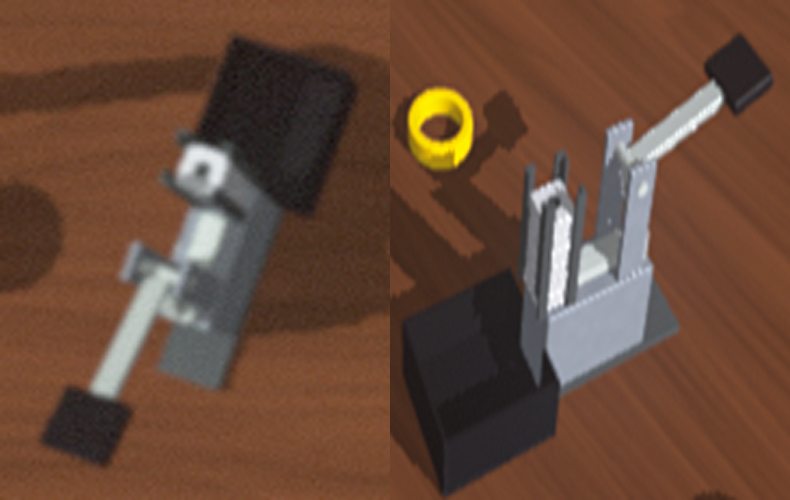

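The third view confirms it: the dispenser is turned about -17.6°, with its pad centre near (0.507, 0.288, 0.190) and nothing standing over the pad. Next I work out the transfer.

```bash
cat >> h.py <<'E'
def shift(*ts):
    s=env.observe();R=cv2.Rodrigues(np.array(s["tool_rot"],float))[0]
    print("R",R.round(3).tolist(),"t",s["time_s"])
    for t in ts: print(t,(R.T@(np.array(t)-s["tool_pos"])).round(3))
E
python3 -c "
from h import *
shift((.5,-.3,.3),(.507,.288,.3),(.507,.288,.21))"
```

```text
R [[0.922, 0.386, -0.001], [0.386, -0.922, 0.002], [0.0, -0.002, -1.0]] t 0.1
(0.5, -0.3, 0.3) [ 0.345 -0.205 -0.069]
(0.507, 0.288, 0.3) [ 0.579 -0.744 -0.068]
(0.507, 0.288, 0.21) [ 0.579 -0.744  0.022]
```

Emit:
drive_tool(steps=[{"turn":[0,0,0],"translation":[0.0,0,-0.05],"grip":1},{"turn":[0,0,0],"translation":[0.04,-0.025,-0.07],"grip":1},{"turn":[0,0,0],"translation":[0.08,-0.05,-0.07],"grip":1},{"turn":[0,0,0],"translation":[0.12,-0.07,-0.07],"grip":1},{"turn":[0,0,0],"translation":[0.16,-0.095,-0.07],"grip":1},{"turn":[0,0,0],"translation":[0.2,-0.12,-0.07],"grip":1},{"turn":[0,0,0],"translation":[0.24,-0.145,-0.07],"grip":1},{"turn":[0,0,0],"translation":[0.28,-0.165,-0.07],"grip":1},{"turn":[0,0,0],"translation":[0.32,-0.19,-0.07],"grip":1},{"turn":[0,0,0],"translation":[0.345,-0.205,-0.07],"grip":1},{"turn":[0,0,0],"translation":[0.345,-0.205,-0.07],"grip":1}])

```text
time_s: 1.2
tool_pos: [0.5014, -0.2969, 0.3008]
tool_rot: [-3.077, -0.627, -0.0]
contact_force: [-0.2, 0.4, -0.1]
gripper_width: -0.0
grip_force: 0.0
```

Emit:
drive_tool(steps=[{"turn":[0,0,0],"translation":[0.02,-0.045,0],"grip":1},{"turn":[0,0,0],"translation":[0.039,-0.09,0],"grip":1},{"turn":[0,0,0],"translation":[0.059,-0.135,0],"grip":1},{"turn":[0,0,5],"translation":[0.078,-0.18,0],"grip":1},{"turn":[0,0,10],"translation":[0.098,-0.225,0],"grip":1},{"turn":[0,0,15],"translation":[0.117,-0.27,0],"grip":1},{"turn":[0,0,20],"translation":[0.137,-0.315,0],"grip":1},{"turn":[0,0,25],"translation":[0.156,-0.36,0],"grip":1},{"turn":[0,0,30],"translation":[0.176,-0.405,0],"grip":1},{"turn":[0,0,35],"translation":[0.195,-0.45,0],"grip":1},{"turn":[0,0,40],"translation":[0.215,-0.495,0],"grip":1},{"turn":[0,0,40],"translation":[0.234,-0.539,0],"grip":1}])

```text
time_s: 2.4
tool_pos: [0.5075, 0.2884, 0.301]
tool_rot: [3.105, -0.475, 0.0]
contact_force: [0.7, 1.3, 0.6]
gripper_width: 0.0003
grip_force: 0.0
```

Emit:
drive_tool(steps=[{"turn":[0,0,0],"translation":[0,0,0],"grip":1},{"turn":[0,0,0],"translation":[0,0,0],"grip":1}])

```text
time_s: 2.6
tool_pos: [0.5073, 0.2874, 0.3005]
tool_rot: [3.105, -0.469, -0.001]
contact_force: [-0.4, 0.1, 0.2]
gripper_width: -0.0002
grip_force: 0.0
```

```bash
python3 -c "
from h import *
shift((.507,.288,.21),(.507,.288,.13))
s=env.observe();print(s['tool_pos'],s['contact_force'],s['gripper_width'],s['joint_positions'])"
```

```text
R [[0.955, -0.295, -0.001], [-0.295, -0.955, -0.001], [-0.001, 0.002, -1.0]] t 2.6
(0.507, 0.288, 0.21) [-0.    -0.001  0.091]
(0.507, 0.288, 0.13) [-0.    -0.001  0.171]
[0.50730668 0.28744188 0.30050742] [-0.3789243   0.11240048  0.17985082] -0.00018025476308172782 [ 3.41957528e-01  3.95670965e-02  1.72982673e+00 -8.88064049e-04
  1.37374075e+00  2.21277719e+00]
```

Emit:
drive_tool(steps=[{"turn":[0,0,0],"translation":[0,0,0.04],"grip":1},{"turn":[0,0,0],"translation":[0,0,0.08],"grip":1},{"turn":[0,0,0],"translation":[0,0,0.1],"grip":1},{"turn":[0,0,0],"translation":[-0.001,0,0.115],"grip":1},{"turn":[0,0,0],"translation":[-0.002,0,0.125],"grip":1},{"turn":[0,0,0],"translation":[-0.003,0,0.135],"grip":1},{"turn":[0,0,0],"translation":[-0.004,0,0.145],"grip":1},{"turn":[0,0,0],"translation":[-0.004,0,0.155],"grip":1},{"turn":[0,0,0],"translation":[-0.004,0,0.16],"grip":1},{"turn":[0,0,0],"translation":[-0.004,0,0.16],"grip":1},{"turn":[0,0,0],"translation":[-0.004,0,0.16],"grip":1}])

```text
time_s: 3.7
tool_pos: [0.5041, 0.288, 0.1434]
tool_rot: [3.105, -0.472, 0.001]
contact_force: [-4.0, -1.5, 6.9]
gripper_width: 0.0003
grip_force: 3.0
```

Emit:
drive_tool(steps=[{"turn":[0,0,0],"translation":[0,0,0.003],"grip":1},{"turn":[0,0,0],"translation":[0,0,0.006],"grip":1},{"turn":[0,0,0],"translation":[0,0,0.008],"grip":1},{"turn":[0,0,0],"translation":[0,0,0.008],"grip":1},{"turn":[0,0,0],"translation":[0,0,0.008],"grip":1}])

```text
time_s: 4.2
tool_pos: [0.5048, 0.2879, 0.1359]
tool_rot: [3.106, -0.472, 0.004]
contact_force: [-2.2, -2.8, 7.6]
gripper_width: 0.0001
grip_force: 3.2
```

Emit:
drive_tool(steps=[{"turn":[0,0,0],"translation":[0,0,0.002],"grip":1},{"turn":[0,0,0],"translation":[0,0,0.004],"grip":1},{"turn":[0,0,0],"translation":[0,0,0.006],"grip":1},{"turn":[0,0,0],"translation":[0,0,0.006],"grip":1},{"turn":[0,0,0],"translation":[0,0,0.006],"grip":1}])

```text
time_s: 4.7
tool_pos: [0.5056, 0.2877, 0.1304]
tool_rot: [3.106, -0.472, 0.007]
contact_force: [-1.8, -3.2, 6.3]
gripper_width: -0.0001
grip_force: 3.4
```

Emit:
drive_tool(steps=[{"turn":[0,0,0],"translation":[0,0,0.002],"grip":1},{"turn":[0,0,0],"translation":[0,0,0.004],"grip":1},{"turn":[0,0,0],"translation":[0,0,0.004],"grip":1},{"turn":[0,0,0],"translation":[0,0,0.004],"grip":1}])

```text
time_s: 5.1
tool_pos: [0.5062, 0.2876, 0.1269]
tool_rot: [3.106, -0.472, 0.009]
contact_force: [-1.5, -4.8, 7.9]
gripper_width: 0.0001
grip_force: 3.9
```

Emit:
drive_tool(steps=[{"turn":[0,0,0],"translation":[0,0,0.002],"grip":1},{"turn":[0,0,0],"translation":[0,0,0.004],"grip":1},{"turn":[0,0,0],"translation":[0,0,0.004],"grip":1},{"turn":[0,0,0],"translation":[0,0,0.004],"grip":1}])

```text
time_s: 5.5
tool_pos: [0.5064, 0.2876, 0.1261]
tool_rot: [3.105, -0.471, 0.009]
contact_force: [-7.7, -7.4, 20.2]
gripper_width: -0.0
grip_force: 10.7
```

Emit:
drive_tool(steps=[{"turn":[0,0,0],"translation":[0,0,0.002],"grip":1},{"turn":[0,0,0],"translation":[0,0,0.004],"grip":1},{"turn":[0,0,0],"translation":[0,0,0.004],"grip":1}])

```text
time_s: 5.8
tool_pos: [0.5067, 0.2877, 0.1255]
tool_rot: [3.104, -0.47, 0.009]
contact_force: [-13.6, -10.6, 33.0]
gripper_width: -0.0002
grip_force: 17.6
```

Run:
```python
from h import *
a=env.camera("scene");b=env.camera("top")
A=cv2.resize(a["image"][190:360,280:490],(400,324),interpolation=2);B=cv2.resize(b["image"][115:265,165:285],(400,500),interpolation=2)
A=cv2.copyMakeBorder(A,0,176,0,0,cv2.BORDER_CONSTANT)
cv2.imwrite("pics/p2.png",cv2.hconcat([A,B]))
```

```text
(no output)
```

View pics/p2.png

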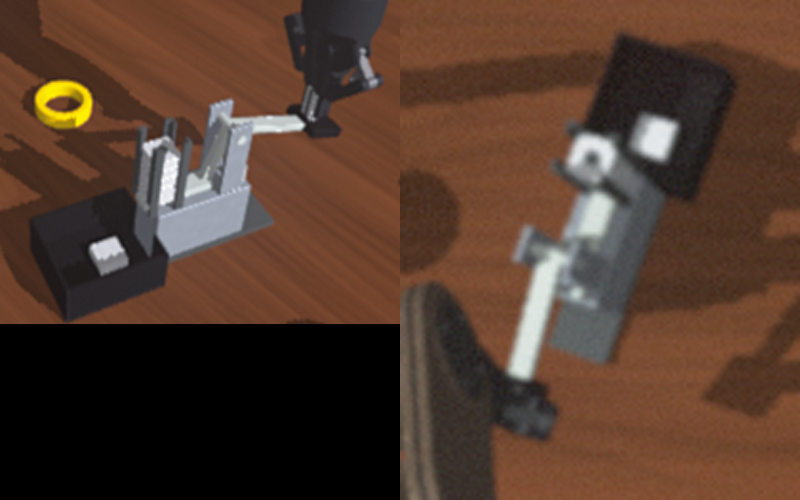

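The lever hit its stop: the TCP held at z ≈ 0.126 while the force climbed to 33 N. The picture shows one spacer in the tray, at about (108, 255) in the left crop. Now I let the lever up.

Emit:
drive_tool(steps=[{"turn":[0,0,0],"translation":[0,0,-0.01],"grip":1},{"turn":[0,0,0],"translation":[0,0,-0.025],"grip":1},{"turn":[0,0,0],"translation":[0,0,-0.04],"grip":1},{"turn":[0,0,0],"translation":[0,0,-0.055],"grip":1},{"turn":[0,0,0],"translation":[0,0,-0.07],"grip":1},{"turn":[0,0,0],"translation":[0,0,-0.085],"grip":1},{"turn":[0,0,0],"translation":[0,0,-0.105],"grip":1},{"turn":[0,0,0],"translation":[0,0,-0.105],"grip":1},{"turn":[0,0,0],"translation":[0,0,-0.105],"grip":1},{"turn":[0,0,0],"translation":[0,0,-0.105],"grip":1},{"turn":[0,0,0],"translation":[0,0,-0.105],"grip":1},{"turn":[0,0,0],"translation":[0,0,-0.105],"grip":1}])

```text
time_s: 7.1
tool_pos: [0.503, 0.2885, 0.2191]
tool_rot: [3.105, -0.471, -0.003]
contact_force: [-0.5, -0.8, -0.5]
gripper_width: 0.0002
grip_force: 0.0
```

Run:
```python
from h import *
a=env.camera("scene");W=cloud(a)
A=cv2.resize(a["image"][190:360,280:490],(400,324),interpolation=2)
cv2.imwrite("pics/p3.png",A)
w=W[210:245,430:475].reshape(-1,3);im=a["image"][210:245,430:475].reshape(-1,3)
m=(w[:,2]>.1)&(im.max(1)<70)&(w[:,2]<.2);print(m.sum(),np.median(w[m],0),w[m].max(0))
```

```text
432 [0.51008092 0.29291323 0.18946047] [0.53100135 0.31589048 0.19710444]
```

View pics/p3.png

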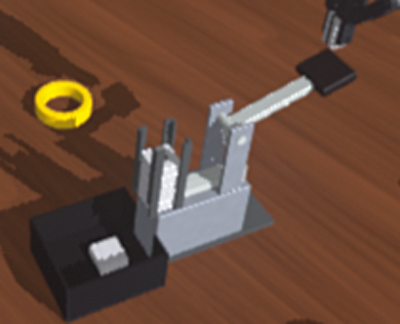

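The lever is back at rest, with the pad median at 0.189 as at the start. The stack has sunk by one and one spacer lies in the tray at about (108, 255). Second press and release next.

Emit:
drive_tool(steps=[{"turn":[0,0,0],"translation":[0,0,0.015],"grip":1},{"turn":[0,0,0],"translation":[0,0,0.03],"grip":1},{"turn":[0,0,0],"translation":[0,0,0.045],"grip":1},{"turn":[0,0,0],"translation":[0,0,0.06],"grip":1},{"turn":[0,0,0],"translation":[0,0,0.072],"grip":1},{"turn":[0,0,0],"translation":[0,0,0.082],"grip":1},{"turn":[0,0,0],"translation":[0,0,0.09],"grip":1},{"turn":[0,0,0],"translation":[0.001,0,0.096],"grip":1},{"turn":[0,0,0],"translation":[0.002,0,0.1],"grip":1},{"turn":[0,0,0],"translation":[0.002,0,0.102],"grip":1},{"turn":[0,0,0],"translation":[0.002,0,0.102],"grip":1},{"turn":[0,0,0],"translation":[0.002,0,0.102],"grip":1}])

```text
time_s: 8.35
tool_pos: [0.5049, 0.2886, 0.1248]
tool_rot: [3.105, -0.47, -0.005]
contact_force: [-17.3, -5.4, 33.6]
gripper_width: -0.0003
grip_force: 18.2
```

Emit:
drive_tool(steps=[{"turn":[0,0,0],"translation":[0,0,0],"grip":1},{"turn":[0,0,0],"translation":[0,0,0],"grip":1}])

```text
time_s: 8.55
tool_pos: [0.5049, 0.2886, 0.1249]
tool_rot: [3.105, -0.47, -0.005]
contact_force: [-16.5, -4.2, 32.7]
gripper_width: 0.0001
grip_force: 18.1
```

Emit:
drive_tool(steps=[{"turn":[0,0,0],"translation":[-0.002,0,-0.01],"grip":1},{"turn":[0,0,0],"translation":[-0.002,0,-0.025],"grip":1},{"turn":[0,0,0],"translation":[-0.002,0,-0.04],"grip":1},{"turn":[0,0,0],"translation":[-0.002,0,-0.055],"grip":1},{"turn":[0,0,0],"translation":[-0.002,0,-0.07],"grip":1},{"turn":[0,0,0],"translation":[-0.002,0,-0.085],"grip":1},{"turn":[0,0,0],"translation":[-0.002,0,-0.102],"grip":1},{"turn":[0,0,0],"translation":[-0.002,0,-0.102],"grip":1},{"turn":[0,0,0],"translation":[-0.002,0,-0.102],"grip":1},{"turn":[0,0,0],"translation":[-0.002,0,-0.102],"grip":1},{"turn":[0,0,0],"translation":[-0.002,0,-0.102],"grip":1},{"turn":[0,0,0],"translation":[-0.002,0,-0.102],"grip":1}])

```text
time_s: 9.75
tool_pos: [0.5031, 0.2884, 0.2193]
tool_rot: [3.105, -0.471, -0.003]
contact_force: [-0.3, -0.5, -0.6]
gripper_width: 0.0001
grip_force: 0.0
```

Run:
```python
from h import *
a=env.camera("scene");W=cloud(a)
A=cv2.resize(a["image"][190:360,280:490],(400,324),interpolation=2)
cv2.imwrite("pics/p4.png",A)
w=W[210:245,430:475].reshape(-1,3);im=a["image"][210:245,430:475].reshape(-1,3)
m=(w[:,2]>.1)&(im.max(1)<70)&(w[:,2]<.2);print(m.sum(),np.median(w[m],0),w[m].max(0))
```

```text
431 [0.50979027 0.29278364 0.18934843] [0.53234276 0.31537535 0.19659159]
```

View pics/p4.png

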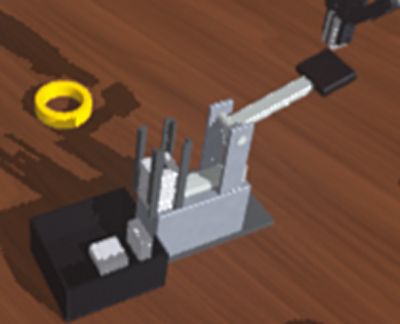

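The lever is up again. The second spacer stands on edge at about (140, 240) in the crop, so I check that it is clear of the outlet before the third press.

```bash
cat >> h.py <<'E'
def disp():
    a=env.camera("scene");b=env.camera("top");th=np.deg2rad(-17.4);o=np.array([.681,.233,0])
    Rz=np.array([[np.cos(th),-np.sin(th),0],[np.sin(th),np.cos(th),0],[0,0,1]])
    for c in(a,b):
        D=(cloud(c).reshape(-1,3)-o)@Rz;im=c["image"].reshape(-1,3)
        for nm,x0,x1,z0,z1 in(("tray",14,110,3,70),("mag",-12,12,70,170)):
            m=(D[:,0]>x0/1e3)&(D[:,0]<x1/1e3)&(abs(D[:,1])<.04)&(D[:,2]>z0/1e3)&(D[:,2]<z1/1e3)&(im.min(1)>100)
            if m.sum()>3: print(nm,m.sum(),(np.percentile(D[m],[2,50,98],axis=0)*1000).round().tolist())
    A=cv2.resize(a["image"][240:360,290:420],(433,400),interpolation=2);B=cv2.resize(b["image"][120:200,200:272],(360,400),interpolation=2)
    return cv2.hconcat([A,B])
E
python3 -c "
from h import *
cv2.imwrite('pics/p5.png',disp())"
```

```text
tray 412 [[15.0, -13.0, 8.0], [43.0, 6.0, 19.0], [66.0, 17.0, 38.0]]
mag 278 [[-11.0, -9.0, 71.0], [-2.0, 17.0, 105.0], [11.0, 24.0, 131.0]]
tray 146 [[20.0, -14.0, 4.0], [50.0, -1.0, 17.0], [68.0, 20.0, 36.0]]
mag 129 [[-10.0, -18.0, 73.0], [2.0, -5.0, 122.0], [12.0, 15.0, 127.0]]
```

View pics/p5.png

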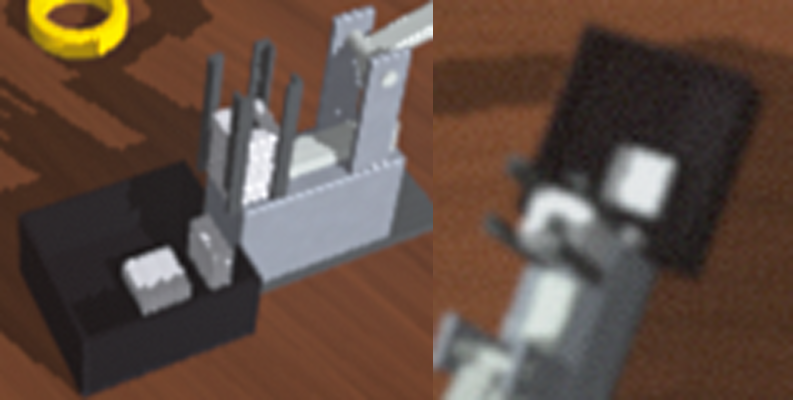

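Both spacers are in the tray: one lies flat and one stands against the near wall with its top at 37 mm, below the 75 mm outlet. The stack top is at about 123 mm, so four are left. Third press.

Emit:
drive_tool(steps=[{"turn":[0,0,0],"translation":[0,0,0.015],"grip":1},{"turn":[0,0,0],"translation":[0,0,0.03],"grip":1},{"turn":[0,0,0],"translation":[0,0,0.045],"grip":1},{"turn":[0,0,0],"translation":[0,0,0.06],"grip":1},{"turn":[0,0,0],"translation":[0,0,0.072],"grip":1},{"turn":[0,0,0],"translation":[0,0,0.082],"grip":1},{"turn":[0,0,0],"translation":[0,0,0.09],"grip":1},{"turn":[0,0,0],"translation":[0.001,0,0.096],"grip":1},{"turn":[0,0,0],"translation":[0.002,0,0.1],"grip":1},{"turn":[0,0,0],"translation":[0.002,0,0.101],"grip":1},{"turn":[0,0,0],"translation":[0.002,0,0.101],"grip":1},{"turn":[0,0,0],"translation":[0.002,0,0.101],"grip":1}])

```text
time_s: 11.1
tool_pos: [0.5049, 0.2886, 0.125]
tool_rot: [3.105, -0.47, -0.005]
contact_force: [-15.3, -3.3, 30.4]
gripper_width: -0.0003
grip_force: 16.5
```

Emit:
drive_tool(steps=[{"turn":[0,0,0],"translation":[0,0,0],"grip":1},{"turn":[0,0,0],"translation":[0,0,0],"grip":1}])

```text
time_s: 11.3
tool_pos: [0.5049, 0.2886, 0.125]
tool_rot: [3.105, -0.47, -0.005]
contact_force: [-16.0, -4.2, 30.3]
gripper_width: -0.0002
grip_force: 16.5
```

Emit:
drive_tool(steps=[{"turn":[0,0,0],"translation":[-0.002,0,-0.01],"grip":1},{"turn":[0,0,0],"translation":[-0.002,0,-0.025],"grip":1},{"turn":[0,0,0],"translation":[-0.002,0,-0.04],"grip":1},{"turn":[0,0,0],"translation":[-0.002,0,-0.055],"grip":1},{"turn":[0,0,0],"translation":[-0.002,0,-0.07],"grip":1},{"turn":[0,0,0],"translation":[-0.002,0,-0.085],"grip":1},{"turn":[0,0,0],"translation":[-0.002,0,-0.105],"grip":1},{"turn":[0,0,0],"translation":[-0.002,0,-0.13],"grip":1},{"turn":[0,0,0],"translation":[-0.002,0,-0.16],"grip":1},{"turn":[0,0,0],"translation":[-0.002,0,-0.18],"grip":1},{"turn":[0,0,0],"translation":[-0.002,0,-0.18],"grip":1},{"turn":[0,0,0],"translation":[-0.002,0,-0.18],"grip":1}])

```text
time_s: 12.5
tool_pos: [0.5032, 0.2884, 0.2986]
tool_rot: [3.105, -0.472, -0.002]
contact_force: [0.1, -0.3, -0.3]
gripper_width: 0.0001
grip_force: 0.0
```

Run:
```python
from h import *
cv2.imwrite('pics/p6.png',disp())
a=env.camera("scene");w=cloud(a)[210:245,430:475].reshape(-1,3);im=a["image"][210:245,430:475].reshape(-1,3)
m=(w[:,2]>.1)&(im.max(1)<70)&(w[:,2]<.2);print(m.sum(),np.median(w[m],0),w[m].max(0))
```

```text
tray 514 [[15.0, -12.0, 8.0], [40.0, 9.0, 23.0], [66.0, 18.0, 49.0]]
mag 239 [[-12.0, -10.0, 71.0], [-1.0, 17.0, 99.0], [12.0, 24.0, 123.0]]
tray 157 [[20.0, -14.0, 6.0], [51.0, -3.0, 18.0], [71.0, 19.0, 47.0]]
mag 121 [[-11.0, -19.0, 75.0], [3.0, -4.0, 110.0], [12.0, 16.0, 130.0]]
430 [0.50979431 0.29284737 0.18934326] [0.53161302 0.31610113 0.19701597]
```

View pics/p6.png

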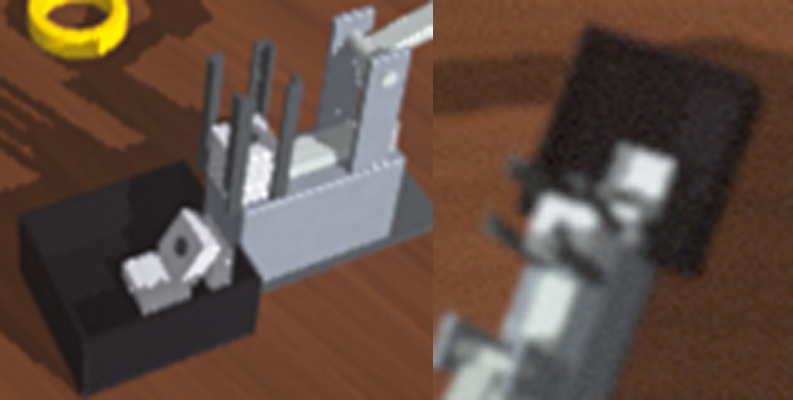

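The third spacer lies tilted across the other two, at about (187, 243). It is inside the tray, with its top at about 49 mm. The stack top is at about 110 mm (three left) and the lever is fully up. I check that nothing is still moving before handing in.

Emit:
drive_tool(steps=[{"turn":[0,0,0],"translation":[0,0,0],"grip":1},{"turn":[0,0,0],"translation":[0,0,0],"grip":1},{"turn":[0,0,0],"translation":[0,0,0],"grip":1},{"turn":[0,0,0],"translation":[0,0,0],"grip":1},{"turn":[0,0,0],"translation":[0,0,0],"grip":1},{"turn":[0,0,0],"translation":[0,0,0],"grip":1}])

```text
time_s: 13.25
tool_pos: [0.5036, 0.2886, 0.2994]
tool_rot: [-3.106, 0.472, -0.0]
contact_force: [0.5, 0.4, -0.5]
gripper_width: -0.0004
grip_force: 0.0
```

Run:
```python
from h import *
i=disp();j=cv2.imread('pics/p6.png');print("diff",cv2.blur(cv2.absdiff(i,j),(9,9)).max())
print(env.job_done())
```

```text
tray 519 [[15.0, -12.0, 9.0], [40.0, 9.0, 22.0], [66.0, 18.0, 49.0]]
mag 233 [[-11.0, -10.0, 72.0], [-1.0, 17.0, 99.0], [11.0, 24.0, 125.0]]
tray 160 [[18.0, -15.0, 5.0], [51.0, -3.0, 19.0], [71.0, 20.0, 47.0]]
mag 115 [[-10.0, -19.0, 73.0], [3.0, -4.0, 110.0], [12.0, 15.0, 126.0]]
diff 10
the job is handed in; nothing more can be done
None
```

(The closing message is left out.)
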